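# Put the load weight away and hold the thickness gauge open

### The arm

A 7-joint arm with a two-finger parallel gripper is mounted at the origin on the work surface. World frame = base frame: x ahead of the robot, y to its left, z up, the work surface at z = 0. Lengths are in m, angles in rad, forces in N, time in s.
With the tool pointing down it reaches from about 0.4 to 0.875 m from the base axis. Payload 19.3 kg.
Tool frame: the origin (TCP) lies at the very end of the fingers, on their centre line; the grasp point (between the pads) lies 19 mm behind it; z points along the fingers, y is the direction in which the jaws open and shut (so a half turn about z gives the same grasp; the last joint's range is limited). The gripper opens to 85 mm and grips with 20 to 120 N. Pads are 22 mm wide; open, the fingers measure 114 mm over their backs; the gripper's body (76 mm by 85 mm) begins 54 mm behind the grasp point. The pads swing forward as they close: fully open they stand 13 mm farther back than shut.
Start: joints at [1.06, 0.521, -0.036, 1.599, 0.021, 1.021, -0.113], TCP at [0.267, -0.565, 0.231] pointing down, gripper open.
Joint ranges: [-2.91, 2.91], [-0.3, 2.13], [-1.5, 1.42], [0.17, 2.43], [-1.26, 4.41], [0.16, 1.93], [-2.52, 2.52]. Speed limits (rad/s): [1.89, 1.89, 2.39, 2.39, 3.01, 3.01, 3.01].

### API

Orientations are given as [roll, pitch, yaw] about the fixed x, y, z axes, in that order (R = Rz(yaw) Ry(pitch) Rx(roll)).
In Python, from workcell import bot, viewer gives the robot as it stands.
- The arm moves only by the shell command python3 -m creep 'ROWS' [FORCE]. ROWS is JSON, a list of rows, each an object of numbers: "rx", "ry", "rz": the turn, a rotation vector about the tool's x, y, z in degrees; "tx", "ty", "tz": the shift along the tool's x, y, z in mm; "hand": the closure, from -1 (fully open) to 1 (shut), so that 0 is half open. In form: [{"rx": .., "ry": .., "rz": .., "tx": .., "ty": .., "tz": .., "hand": ..}, ...]. A call has 1 to 8 rows; each row is the pose to reach, as a shift and turn from the pose commanded when the call began, along the tool's axes at that moment; what a row does not reach only later rows make up. A row lasts 1/10 s, in which the tool goes at most 50 mm and 8.59 degrees, less where a joint would pass 70% of its speed; a pose out of reach is approached as far as the arm can. A call with a gripper value outside its range is refused whole. The fingers move at their own pace and stop on an object; FORCE is the grip in N (left out, the last holds). Time passes only in rows, so rows that repeat a pose let the fingers close. It gives the time, the measured TCP pose, the force and the opening at its end, in the units of the state.
- bot.observe(): the state, without advancing time (a new reading comes with each control period).
- viewer.grab_frame(name): name is "side" or "top" or "wrist"; returns a dict with "pixels" (400x640x3 uint8, blue, green, red), "vertical_fov" (degrees; the focal length in pixels is half the picture's height over the tangent of half this angle, whatever the lens; pixels are square), "cx", "cy" (the principal point, pixels), "rvec" (rotation vector, rad) and "tvec" (3), from world to camera coordinates, as OpenCV has them; the wrist camera has in their place "tool_from_camera" (4x4, takes a point from camera to tool coordinates, whose origin is the TCP and whose axes are the flange's). Camera axes: x right, y down, z forward; pixel columns grow to the right and rows downward; lengths in m; the calibration is good to about 2 mm. The wrist camera is an equidistant fisheye: a pixel r from the principal point sees the ray r / f radians off the axis. A picture is of the moment at which its call begins: read the wrist's pose just before it. There is no depth.
- bot.job_done(): hands the job in, once; it reports no verdict.
Trained networks look in a picture, given as the dict that the camera call returned (one of the last four; its "shot" number tells which), for a name from the list of things; names that differ only in an ending like _2 or _b are one class to them, and where a whole thing is asked for, a point or a joint stands for the part that bears it (a point fixed in the world has none). Each returns a list of dicts, best first, with "score" (0 to 1); they miss things now and then, are a little off and sometimes report something else, mostly with a low value. They report only what shows in the picture. A call takes as long as a camera call. They do not tell look-alikes from the thing itself.
- viewer.outline_of(target, picture): "mask" (400x640 bool, what is visible of it) and "bbox" ([left, top, right, bottom] in pixels, round what is visible of it).
The state is a dict: "clock": time; "qpos": joint angles; "qd": joint speeds; "joint_efforts": joint torques, N m; "position": TCP position; "tool_rot": TCP orientation; "force": force on the tool from outside, world axes, zero at the start; "moment": the same for the moment, N m; "grip_width": finger opening in m.
Only numpy, scipy, OpenCV 4.12 (cv2) and the standard library are available. Lean on these libraries where they do the work, as an engineer would, in place of code of your own. Each camera call takes 0.05 s, during which the arm holds its last target.

### The job

The fabric thickness gauge has just been zeroed under its load weight. Take the weight off the pan on top of the gauge and, without dropping it, put it back in its own well in the wooden weight block, the one it fits, seated flat on the well's floor. Then press the gauge's lift lever down past its two click positions to the third, fully down at its stop, and keep it pressed there against its spring so that a quilt sample can be slid under the raised foot: finish while still holding the lever down, and leave everything else on the counter as it stands.

Things in the scene. Friction and masses are not known exactly. Their poses are not given: they have to be found in the camera images.
- load_weight: the load weight, bare steel, about 200 g: a disc 44 mm in diameter, 14 mm high, with an upright grip knob 16 mm in diameter and 24 mm tall on top (38 mm overall). Origin: centre of its underside, z up through the knob. It starts upright and loose on the round pan (46 mm wide) on top of the gauge, up to 3 mm off centre.
- gauge: fabric thickness gauge, grey cast frame fixed to the counter, base 190 (x) by 130 mm (y). Origin: centre of the base's underside. x runs from the dial (front, robot side) to the rear column, y to its left, z up. Spindle axis at x -35, y 0 mm; pan top at z 205 mm, up to 15 mm higher as the lever goes down; head top z 185, dial clamp up to z 205 at x -69 mm. The lever stands out on the -y side.
- lift_lever (a joint): angle of the lift lever, rad. 0: up. Grows as its outer end is pressed down: first click at about 0.17 to 0.20, second at 0.37 to 0.40 (eased off gently it may rest there), third 0.50 = hard stop, foot raised 15 mm; let go there, it springs back up. At the bar it takes about 8 to 9 N to pass each click and to reach the stop, and 3 to 4 N to stay there. Pivot along the gauge's x at y -32, z 160 mm.
- lever_arm: the lever's steel arm with its black thumb bar, a round bar 22 mm thick, 34 mm long, along the gauge's x, 100 mm from the pivot. Origin: centre of the bar; the bar's top is 11 mm above it at any angle. In the gauge's frame it is at x -35, y -129, z 185 mm with the lever up and x -35, y -129, z 135 mm at the stop (50 mm of travel down, bulging 3 mm outwards half way).
- weight_block: weight block, light wood, fixed, 85 (x) by 250 (y) by 28 mm high. Origin: centre of its underside, z up. Four round wells in a row along y, 10 mm deep (floor at z 18 mm), each 3 mm wider than its weight: y +77.5 mm for the 56 mm weight (empty), +10.5 for the 44 mm one (empty), -45.5 for the 34 mm and -92.5 for the 26 mm one (both in place, knob tops at z 50 and 46 mm).
- well_200 (a point): centre of the floor of the 47 mm wide well, the load weight's own
- well_400 (a point): centre of the floor of the largest well, 59 mm wide, empty: it belongs to the 400 g weight on the catalogue, not to the load weight
- w50: 50 g weight, 26 mm disc with knob, in its well; leave it there. Origin: centre of its underside
- w100: 100 g weight, 34 mm disc with knob, in its well; leave it there. Origin: centre of its underside
- w400: 400 g weight, 56 mm disc with knob, 44 mm high, holding down the pages of the open catalogue; leave it. Origin: centre of its underside
- calculator: calculator, 78 x 125 x 12 mm, on the counter to the robot's side; leave it. Origin: centre of its underside
- tape_case: steel tape measure, 62 x 62 x 30 mm, on the counter to the robot's side; leave it. Origin: centre of its underside
- thread_spool: spool of thread standing on end, 34 mm wide, 42 mm tall, between gauge and block; leave it. Origin: centre of its underside
- chalk: flat piece of tailor's chalk, 46 x 30 x 9 mm, between gauge and block; leave it. Origin: centre of its underside
There are look-alikes about, which are no part of the job. What is shaped like the load_weight but turquoise is not meant.

How it is judged:
On the way, in this order (a step that is already met when the one before it is completed fails the run):
1. the load weight stands in its own well, let go (horizontal distance between load_weight and well_200 below 0.004 m and z of load_weight in the frame of weight_block below 0.0205 m and angle between load_weight's own z axis and vertical below 0.06 rad and contact force between the fingers and load_weight below 0.05 N), for 0.3 s.
2. the lift lever is pressed to its third position (value of joint lift_lever above 0.465 rad and contact force between any of the fingers, the arm and lever_arm above 1.5 N), for 0.3 s.
At the end, for the whole second after the job is handed in: The load weight stands let go in its own well (4 mm of centre, on the floor within 2.5 mm, upright); the robot still presses the lever (over 1.5 N), which is within 0.035 rad (3.5 mm at the bar) of its stop; the other things are within 20 mm of their places (small weights 12 mm) (all of step 1 and all of step 2 and linear speed of load_weight below 0.02 m/s and distance of each of w50, w100 from where it was at the start of the episode below 0.012 m and distance of each of w400, calculator, tape_case, thread_spool, chalk from where it was at the start of the episode below 0.02 m); the arm keeps its last pose, push and grip.
It fails at once if the load weight is dropped (falls free at more than 0.5 m/s) (linear speed of load_weight above 0.5 m/s and contact force between the fingers and load_weight below 0.01 N).
It fails at once if another thing on the counter is knocked or moved by more than 20 mm (12 mm for the small weights) (distance of any of w50, w100 from where it was at the start of the episode above 0.012 m or distance of any of w400, calculator, tape_case, thread_spool, chalk from where it was at the start of the episode above 0.02 m).
It also fails if it takes over 53 s, if anything falls off the work surface, if the arm or the gripper's body presses on something with over 40 N, if the wrist force passes 120 N, or if a joint passes its speed limit or range.

## Working session

There is one attempt and no reset: what is moved stays moved. The work goes in short steps, Python scripts to look and compute and a shell command to move; the robot and the scene stay as the last step left them, time stands still between calls to the robot, and variables do not carry over. Pictures are saved under pics/ and viewed, and the job is handed in when it is done.

```bash
ls; mkdir -p pics; python3 - <<'E'
from workcell import bot, viewer
import cv2, numpy as np
s=bot.observe(); print({k:np.round(v,4).tolist() for k,v in s.items()})
for n in ["side","top","wrist"]:
    f=viewer.grab_frame(n); cv2.imwrite(f"pics/a_{n}.png",f["pixels"])
    print(n,{k:(np.round(v,4).tolist() if k!="shot" else v) for k,v in f.items() if k!="pixels"})
    for t in ["load_weight","gauge","lever_arm","weight_block"]:
        print(t,[(round(o["score"],2),np.round(o["bbox"]).tolist()) for o in viewer.outline_of(t,f)])
print(bot.observe()["clock"])
E
```

```text
pics
{'clock': 0.0, 'qpos': [1.0598, 0.522, -0.0364, 1.6, 0.0212, 1.0211, -0.1128], 'qd': [0.0012, -0.0004, -0.0005, 0.0011, -0.0002, 0.0004, 0.0014], 'joint_efforts': [0.0, -92.7132, 1.9799, -36.994, 0.0178, 0.0082, -0.0], 'position': [0.2665, -0.565, 0.2307], 'tool_rot': [-3.1404, 0.0, 0.4408], 'force': [-0.0526, -0.1116, 0.2574], 'moment': [0.0066, 0.013, -0.0778], 'grip_width': 0.0852}
side {'vertical_fov': 53.7818, 'cx': 319.1056, 'cy': 200.7994, 'rvec': [0.5256, -2.5216, 1.439], 'tvec': [0.5031, 0.2519, 0.946], 'shot': 1}
load_weight [(0.85, [288.0, 224.0, 312.0, 246.0]), (0.75, [278.0, 345.0, 304.0, 370.0]), (0.53, [338.0, 305.0, 360.0, 328.0])]
gauge [(0.63, [240.0, 213.0, 334.0, 335.0])]
lever_arm [(0.81, [309.0, 212.0, 330.0, 242.0])]
weight_block [(0.67, [330.0, 190.0, 359.0, 239.0]), (0.3, [340.0, 200.0, 351.0, 205.0])]
top {'vertical_fov': 57.9185, 'cx': 319.0913, 'cy': 207.0425, 'rvec': [2.1573, -2.1819, 0.1293], 'tvec': [0.0033, 0.5671, 1.1801], 'shot': 2}
load_weight [(0.73, [225.0, 222.0, 240.0, 236.0])]
gauge [(0.86, [228.0, 191.0, 287.0, 250.0])]
lever_arm [(0.81, [256.0, 224.0, 283.0, 233.0])]
weight_block [(0.62, [333.0, 194.0, 412.0, 241.0])]
wrist {'vertical_fov': 65.7065, 'cx': 320.5801, 'cy': 196.5409, 'tool_from_camera': [[0.0, -0.9609, -0.277, 0.0707], [1.0, -0.0003, 0.0012, -0.0006], [-0.0013, -0.277, 0.9609, -0.1428], [0.0, 0.0, 0.0, 1.0]], 'shot': 3}
load_weight []
gauge []
lever_arm []
weight_block []
0.75
```

View images.

```bash
python3 - <<'E'
import cv2
a=cv2.imread("pics/a_side.png")[150:400,200:420]; cv2.imwrite("pics/a_side_c.png",cv2.resize(a,None,fx=2.4,fy=2.4,interpolation=3))
a=cv2.imread("pics/a_top.png")[150:310,200:440]; cv2.imwrite("pics/a_top_c.png",cv2.resize(a,None,fx=3.3,fy=3.3,interpolation=3))
E
```

```text
(no output)
```

View pics/a_side.png

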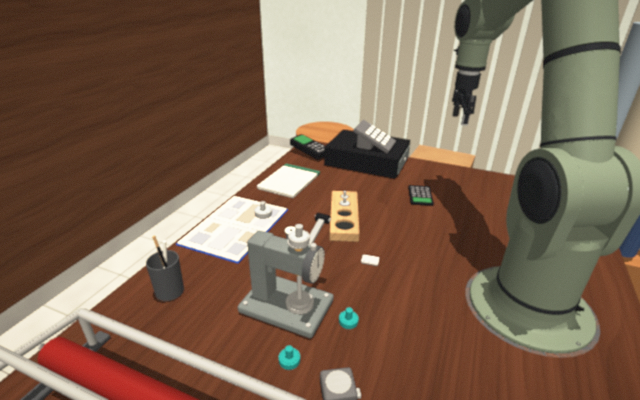

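View pics/a_top.png

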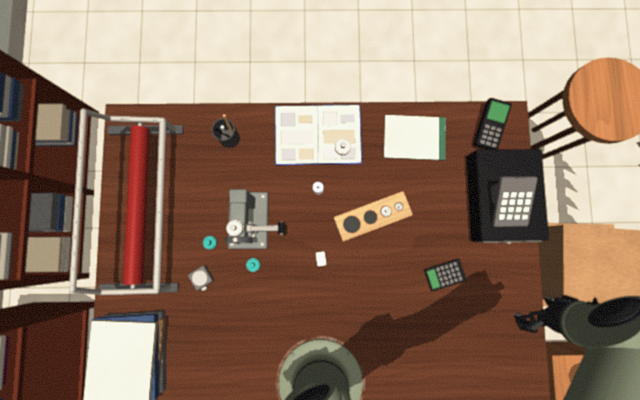

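```bash
ls pics
```

```text
a_side.png
a_side_c.png
a_top.png
a_top_c.png
a_wrist.png
```

View pics/a_side_c.png

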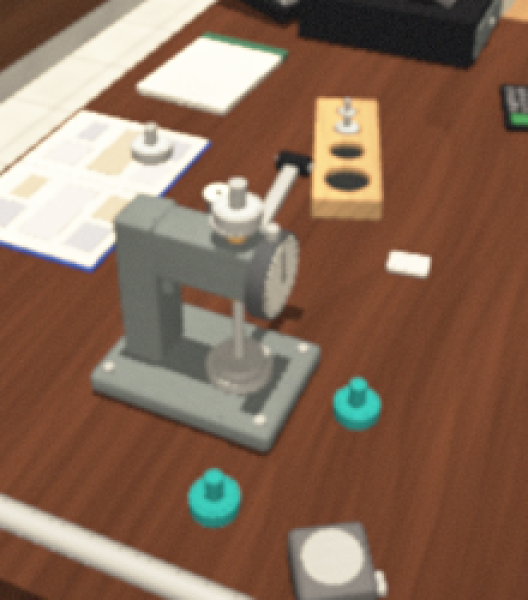

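View pics/a_top_c.png

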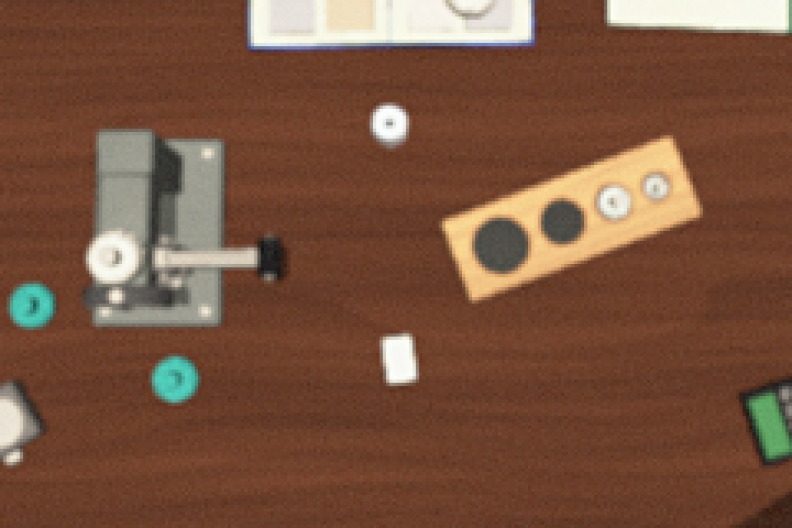

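```bash
cat > h.py <<'E'
import numpy as np, cv2
from scipy.spatial.transform import Rotation as R
def f_of(fr): return 200/np.tan(np.radians(fr["vertical_fov"])/2)
def toolT(s):
    T=np.eye(4); T[:3,:3]=R.from_euler("xyz",s["tool_rot"]).as_matrix(); T[:3,3]=s["position"]; return T
def cam(fr,s=None):
    if "rvec" in fr:
        Rm=cv2.Rodrigues(np.array(fr["rvec"],float))[0]; T=np.eye(4);T[:3,:3]=Rm.T;T[:3,3]=-Rm.T@np.array(fr["tvec"],float).ravel(); return T
    return toolT(s)@np.array(fr["tool_from_camera"])
def ray(fr,uv,s=None):
    T=cam(fr,s); d=np.array([uv[0]-fr["cx"],uv[1]-fr["cy"]],float); f=f_of(fr)
    if "rvec" in fr: v=np.array([d[0]/f,d[1]/f,1])
    else:
        r=np.hypot(*d)+1e-12; th=r/f; v=np.array([*(d/r*np.sin(th)),np.cos(th)])
    v=T[:3,:3]@v; return T[:3,3],v/np.linalg.norm(v)
def onz(fr,uv,z,s=None):
    o,v=ray(fr,uv,s); return o+v*(z-o[2])/v[2]
def proj(fr,P,s=None):
    T=np.linalg.inv(cam(fr,s)); P=np.atleast_2d(P); c=P@T[:3,:3].T+T[:3,3]; f=f_of(fr)
    if "rvec" in fr: q=c[:,:2]/c[:,2:]*f
    else:
        r=np.hypot(c[:,0],c[:,1])+1e-12; th=np.arctan2(r,c[:,2]); q=c[:,:2]/r[:,None]*th[:,None]*f
    return q+[fr["cx"],fr["cy"]]
E
python3 - <<'E'
from h import *
fr={"vertical_fov":57.9185,"cx":319.0913,"cy":207.0425,"rvec":[2.1573,-2.1819,0.1293],"tvec":[0.0033,0.5671,1.1801]}
fs={"vertical_fov":53.7818,"cx":319.1056,"cy":200.7994,"rvec":[0.5256,-2.5216,1.439],"tvec":[0.5031,0.2519,0.946]}
c=lambda u,v:(200+u/3.3,150+v/3.3)
for n,uv,z in [("weight",c(113,257),.243),("disc",c(113,257),.219),("bar",c(270,258),.196),("well400",c(500,245),.028),("well200",c(562,221),.028),("w100",c(614,202),.05),("w50",c(656,187),.046),("spool",c(389,124),.042),("chalk",c(399,359),.009),
 ("g_rl",c(97,130),.185),("base rr",c(222,140),.02),("base fr",c(220,325),.02),("base fl",c(95,325),.02),("blk a",c(443,221),.028),("blk b",c(470,300),.028),("blk c",c(702,215),.028),("blk d",c(672,137),.028),("turq1",c(175,380),.02),("turq2",c(32,305),.02)]:
    print(n,np.round(onz(fr,uv,z),3))
print(cam(fs)[:3,3],cam(fr)[:3,3])
print("side knob top",np.round(onz(fs,(200+238/2.4,150+180/2.4),.243),3))
print("side bar",np.round(onz(fs,(200+294/2.4,150+163/2.4),.185),3))
E
```

```text
weight [0.489 0.232 0.243]
disc [0.49  0.237 0.219]
bar [0.489 0.106 0.196]
well400 [ 0.508 -0.111  0.028]
well200 [ 0.532 -0.175  0.028]
w100 [ 0.549 -0.224  0.05 ]
w50 [ 0.564 -0.267  0.046]
spool [0.631 0.    0.042]
chalk [ 0.395 -0.007  0.009]
g_rl [0.605 0.261 0.185]
base rr [0.62  0.172 0.02 ]
base fr [0.431 0.173 0.02 ]
base fl [0.433 0.299 0.02 ]
blk a [ 0.533 -0.054  0.028]
blk b [ 0.453 -0.079  0.028]
blk c [ 0.537 -0.317  0.028]
blk d [ 0.617 -0.29   0.028]
turq1 [0.377 0.218 0.02 ]
turq2 [0.454 0.363 0.02 ]
[0.19852971 0.83051911 0.69448051] [0.43489691 0.00927119 1.23492025]
side knob top [0.493 0.235 0.243]
side bar [0.494 0.109 0.185]
```

```bash
cat >> h.py <<'E'
def goal(s,p,yaw,T0=None):
    T=toolT(s) if T0 is None else T0; G=np.eye(4); G[:3,:3]=R.from_euler("xyz",[np.pi,0,yaw]).as_matrix(); G[:3,3]=p
    D=np.linalg.inv(T)@G
    return "t mm",np.round(D[:3,3]*1000,1).tolist(),"r deg",np.round(R.from_matrix(D[:3,:3]).as_rotvec(degrees=True),2).tolist()
E
python3 - <<'E'
from h import *; from workcell import bot
s=bot.observe()
print(goal(s,[.45,-.35,.33],1.93)); print(goal(s,[.50,-.12,.33],1.93))
E
```

```text
('t mm', [257.7, -116.4, -98.7], 'r deg', [-0.0, -0.0, -85.33])
('t mm', [401.0, -303.1, -98.7], 'r deg', [-0.0, -0.0, -85.33])
```

```bash
python3 -m creep '[{"tx":50,"ty":-20,"tz":-50,"rz":-8,"hand":-1},{"tx":100,"ty":-40,"tz":-80,"rz":-16,"hand":-1},{"tx":150,"ty":-60,"tz":-99,"rz":-24,"hand":-1},{"tx":200,"ty":-80,"tz":-99,"rz":-32,"hand":-1},{"tx":245,"ty":-110,"tz":-99,"rz":-40,"hand":-1},{"tx":275,"ty":-145,"tz":-99,"rz":-48,"hand":-1},{"tx":305,"ty":-185,"tz":-99,"rz":-56,"hand":-1},{"tx":335,"ty":-225,"tz":-99,"rz":-64,"hand":-1}]'
python3 - <<'E'
from h import *; from workcell import bot
s=bot.observe(); print(s["position"],s["tool_rot"],s["qpos"])
print(goal(s,[.50,-.12,.33],1.93))
E
```

```text
[ 0.26663493 -0.56523928  0.23130256] [-3.14155833e+00 -1.44075684e-05  4.40757566e-01] [ 1.05980319  0.52136231 -0.03631342  1.59953225  0.02118691  1.02111556
 -0.11279804]
('t mm', [401.0, -303.1, -98.7], 'r deg', [-0.0, -0.0, -85.33])schema error: expected keys rx, ry, rz, tx, ty, tz, hand
```

All seven keys are needed in every row.

```bash
python3 -m creep '[{"rx":0,"ry":0,"rz":-8,"tx":40,"ty":-15,"tz":-25,"hand":-1},{"rx":0,"ry":0,"rz":-16,"tx":80,"ty":-30,"tz":-50,"hand":-1},{"rx":0,"ry":0,"rz":-24,"tx":125,"ty":-45,"tz":-75,"hand":-1},{"rx":0,"ry":0,"rz":-32,"tx":170,"ty":-65,"tz":-99,"hand":-1},{"rx":0,"ry":0,"rz":-40,"tx":215,"ty":-85,"tz":-99,"hand":-1},{"rx":0,"ry":0,"rz":-48,"tx":258,"ty":-110,"tz":-99,"hand":-1},{"rx":0,"ry":0,"rz":-56,"tx":290,"ty":-145,"tz":-99,"hand":-1},{"rx":0,"ry":0,"rz":-64,"tx":320,"ty":-185,"tz":-99,"hand":-1}]'
python3 - <<'E'
from h import *; from workcell import bot
s=bot.observe(); print(s["position"],s["tool_rot"],s["qpos"])
print(goal(s,[.50,-.12,.33],1.93))
E
```

```text
clock: 1.55
position: [0.4773, -0.263, 0.3302]
tool_rot: [3.141, -0.0, 1.564]
force: [0.6, -0.3, 0.7]
grip_width: 0.0854
[ 0.47726004 -0.26300027  0.3302114 ] [ 3.14123342e+00 -1.03149259e-04  1.56396193e+00] [ 0.69729163  0.32036727 -0.39465055  1.66793162  0.13114878  1.17918158
  0.26373465]
('t mm', [143.2, 21.8, 0.2], 'r deg', [0.02, -0.0, -20.97])
```

```bash
python3 -m creep '[{"rx":0,"ry":0,"rz":-7,"tx":45,"ty":7,"tz":0,"hand":-1},{"rx":0,"ry":0,"rz":-14,"tx":90,"ty":14,"tz":0,"hand":-1},{"rx":0,"ry":0,"rz":-21,"tx":135,"ty":20,"tz":0,"hand":-1},{"rx":0,"ry":0,"rz":-21,"tx":143,"ty":22,"tz":0,"hand":-1},{"rx":0,"ry":0,"rz":-21,"tx":143,"ty":22,"tz":0,"hand":-1}]'
python3 - <<'E'
from h import *; from workcell import bot,viewer
s=bot.observe(); f=viewer.grab_frame("wrist"); cv2.imwrite("pics/b.png",f["pixels"])
import pickle; pickle.dump((s,f),open("b.pkl","wb"))
print(s["position"],s["tool_rot"],s["qpos"])
E
```

```text
clock: 2.05
position: [0.5005, -0.121, 0.3305]
tool_rot: [3.141, 0.0, 1.926]
force: [0.1, -0.8, -0.6]
grip_width: 0.0853
[ 0.50051131 -0.12102999  0.33051384] [3.14115838e+00 8.57235298e-05 1.92614663e+00] [ 0.54545369  0.28185542 -0.53058581  1.7345688   0.15362659  1.16614463
  0.32678884]
```

View pics/b.png

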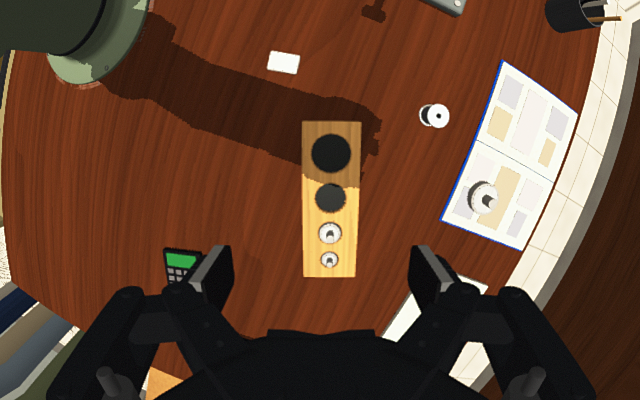

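```bash
cat > wells.py <<'E'
from h import *; import pickle,sys
def wells(f,s,guess,z=.028):
    im=f["pixels"]; out=[]
    g=cv2.cvtColor(im,cv2.COLOR_BGR2GRAY); L=im[:,:,2].astype(np.float32)
    for c,r in guess:
        # rim edges: radial search in world for max gradient of red channel
        c=np.array(c,float)
        for it in range(4):
            pts=[]
            for a in np.linspace(0,2*np.pi,72,endpoint=False):
                rr=np.arange(r-.008,r+.008,.0004)
                P=np.c_[c[0]+rr*np.cos(a),c[1]+rr*np.sin(a),np.full(len(rr),z)]
                uv=proj(f,P,s).astype(np.float32)
                v=cv2.remap(L,uv[:,0].reshape(1,-1),uv[:,1].reshape(1,-1),cv2.INTER_LINEAR)[0]
                d=np.diff(np.convolve(v,np.ones(4)/4,"same"))[3:-3]; i=np.argmax(d)
                if d[i]>2: pts.append(P[i+3,:2]+.0)
            pts=np.array(pts)
            A=np.c_[2*pts,np.ones(len(pts))]; x=np.linalg.lstsq(A,(pts**2).sum(1),rcond=None)[0]
            res=np.hypot(*(pts-x[:2]).T)-np.sqrt(x[2]+x[0]**2+x[1]**2)
            k=abs(res)<2.0*np.median(abs(res))+1e-4
            A=A[k];x=np.linalg.lstsq(A,(pts[k]**2).sum(1),rcond=None)[0]; c=x[:2]
        out.append((c,np.sqrt(x[2]+c@c),len(pts),np.abs(res).mean()))
    return out
E
python3 - <<'E'
from wells import *
s,f=pickle.load(open("b.pkl","rb"))
g=[onz(f,(331,153),.028,s)[:2],onz(f,(330,197),.028,s)[:2]]; print(g)
w=wells(f,s,[(g[0],.0295),(g[1],.0235)])
for a in w: print(a)
d=w[0][0]-w[1][0]; print(np.linalg.norm(d), np.arctan2(-d[0],d[1]))
for uv in [(302,122),(361,122),(355,277),(303,277)]: print(onz(f,uv,.028,s))
for uv,z in [((330,232),.05),((329,258),.046)]: print(onz(f,uv,z,s))
E
```

```text
[array([ 0.51248788, -0.10844767]), array([ 0.53465779, -0.17099581])]
(array([ 0.51212891, -0.10863781]), np.float64(0.028706528750403814), 72, np.float64(0.000355961526778755))
(array([ 0.53529096, -0.17221381]), np.float64(0.023113057546597558), 72, np.float64(0.0003903161334471191))
0.06766379654086707 0.3493752936367967
[ 0.4578006  -0.08065015  0.028     ]
[ 0.53679366 -0.05082459  0.028     ]
[ 0.62354862 -0.28617392  0.028     ]
[ 0.54221047 -0.31583439  0.028     ]
[ 0.55101182 -0.21560031  0.05      ]
[ 0.56597827 -0.25855283  0.046     ]
```

```bash
python3 - <<'E'
from h import *; from workcell import bot
s=bot.observe()
print(goal(s,[.49,.234,.33],1.926))
E
```

```text
('t mm', [338.2, 113.7, 0.2], 'r deg', [-0.01, 0.02, -0.13])
```

```bash
python3 -m creep '[{"rx":0,"ry":0,"rz":0,"tx":45,"ty":15,"tz":0,"hand":-1},{"rx":0,"ry":0,"rz":0,"tx":90,"ty":30,"tz":0,"hand":-1},{"rx":0,"ry":0,"rz":0,"tx":135,"ty":45,"tz":0,"hand":-1},{"rx":0,"ry":0,"rz":0,"tx":180,"ty":60,"tz":0,"hand":-1},{"rx":0,"ry":0,"rz":0,"tx":225,"ty":75,"tz":0,"hand":-1},{"rx":0,"ry":0,"rz":0,"tx":270,"ty":90,"tz":0,"hand":-1},{"rx":0,"ry":0,"rz":0,"tx":315,"ty":105,"tz":0,"hand":-1},{"rx":0,"ry":0,"rz":0,"tx":338,"ty":114,"tz":0,"hand":-1}]'
python3 -m creep '[{"rx":0,"ry":0,"rz":0,"tx":0,"ty":0,"tz":0,"hand":-0.6},{"rx":0,"ry":0,"rz":0,"tx":0,"ty":0,"tz":0,"hand":-0.3},{"rx":0,"ry":0,"rz":0,"tx":0,"ty":0,"tz":0,"hand":-0.3}]'
python3 - <<'E'
from h import *; from workcell import bot,viewer
s=bot.observe(); f=viewer.grab_frame("wrist"); cv2.imwrite("pics/c.png",f["pixels"])
import pickle; pickle.dump((s,f),open("c.pkl","wb"))
print(s["position"],s["tool_rot"],s["qpos"])
for t in ["load_weight","lever_arm"]:
    for o in viewer.outline_of(t,f): print(t,o["score"],o["bbox"])
print(proj(f,[s["position"]],s), onz(f,(0,0),.2,s))
E
```

```text
clock: 2.9
position: [0.4901, 0.2364, 0.3302]
tool_rot: [3.142, -0.001, 1.924]
force: [0.3, -0.5, 0.3]
grip_width: 0.0854
clock: 3.2
position: [0.4909, 0.2323, 0.3301]
tool_rot: [-3.141, 0.001, 1.921]
force: [-0.2, -0.2, -0.6]
grip_width: 0.0553
[0.49091591 0.2323039  0.33014022] [-3.14129684e+00  7.47716118e-04  1.92127220e+00] [-0.03631095  0.35949116 -0.68533747  1.66154709  0.24119492  1.20730936
 -0.42639098]
load_weight 0.74 [237.2, 123.4, 266.6, 155.0]
load_weight 0.69 [315.8, 52.1, 346.0, 78.2]
load_weight 0.66 [300.3, 158.1, 350.6, 214.0]
load_weight 0.43 [342.7, 295.3, 365.7, 324.8]
lever_arm 0.74 [214.3, 256.1, 233.2, 269.0]
lever_arm 0.73 [266.9, 206.4, 321.0, 299.2]
[[319.76035216 252.00376867]] [-0.04154293  0.34314925  0.2       ]
```

View pics/c.png

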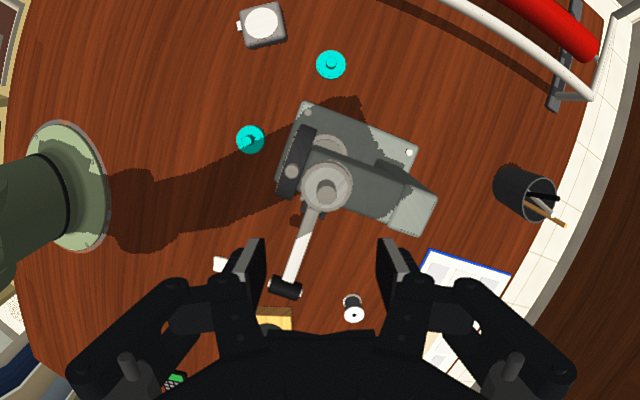

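```bash
python3 - <<'E'
from h import *; import pickle
s,f=pickle.load(open("c.pkl","rb"))
a=f["pixels"][140:310,230:390].copy()
cv2.imwrite("pics/c_crop.png",cv2.resize(a,None,fx=3.5,fy=3.5,interpolation=3))
E
```

```text
(no output)
```

View pics/c_crop.png

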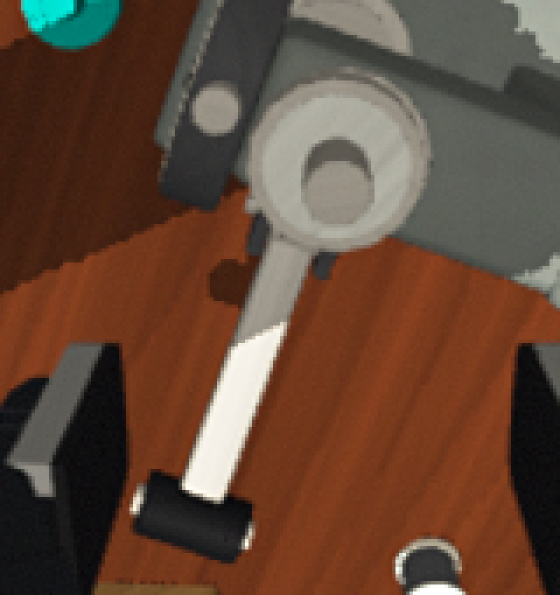

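```bash
python3 - <<'E'
from h import *; import pickle
s,f=pickle.load(open("c.pkl","rb"))
print("knob",onz(f,(326.6,195.4),.243,s)); print("disc",onz(f,(326.3,186.9),.219,s)); print("bar",onz(f,(285.1,287.4),.192,s))
a=f["pixels"].copy()
for n,z,r in [("k",.243,.008),("d",.219,.022),("p",.205,.023)]:
    c=onz(f,(326.6,195.4),.243,s)[:2]; t=np.linspace(0,2*np.pi,120)
    for q in proj(f,np.c_[c[0]+r*np.cos(t),c[1]+r*np.sin(t),0*t+z],s): 
        cv2.circle(a,tuple(np.round(q).astype(int)),0,(0,0,255),-1)
cv2.imwrite("pics/c_ov.png",cv2.resize(a[140:230,280:380],None,fx=6,fy=6,interpolation=0))
print(goal(s,[.49,.234,.33],1.926))
E
```

```text
knob [0.49385698 0.23891578 0.243     ]
disc [0.49381774 0.23955499 0.219     ]
bar [0.49397106 0.11430718 0.192     ]
('t mm', [1.9, -0.3, 0.1], 'r deg', [-0.02, 0.04, -0.27])
```

View pics/c_ov.png

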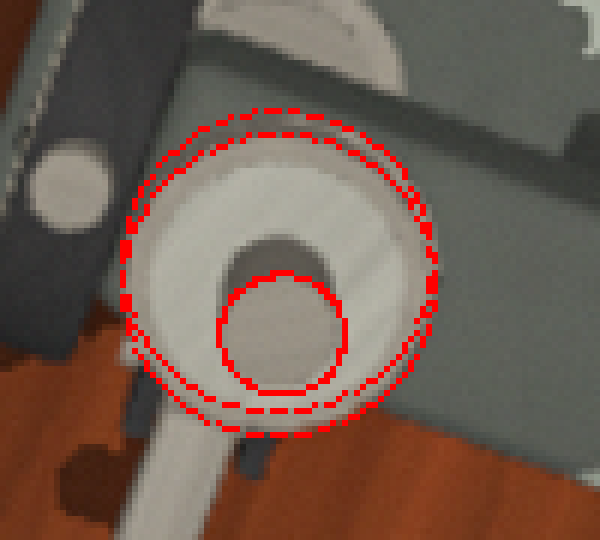

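```bash
python3 -m creep '[{"rx":0,"ry":0,"rz":0,"tx":4,"ty":1,"tz":30,"hand":-0.3},{"rx":0,"ry":0,"rz":0,"tx":4,"ty":1,"tz":55,"hand":-0.3},{"rx":0,"ry":0,"rz":0,"tx":4,"ty":1,"tz":65,"hand":-0.3},{"rx":0,"ry":0,"rz":0,"tx":4,"ty":1,"tz":65,"hand":-0.3},{"rx":0,"ry":0,"rz":0,"tx":4,"ty":1,"tz":65,"hand":-0.3}]'
python3 - <<'E'
from h import *; from workcell import bot,viewer
s=bot.observe(); f=viewer.grab_frame("wrist"); cv2.imwrite("pics/d.png",f["pixels"])
import pickle; pickle.dump((s,f),open("d.pkl","wb"))
print(s["position"],s["tool_rot"],s["qd"])
E
```

```text
clock: 3.85
position: [0.4902, 0.2383, 0.2663]
tool_rot: [3.141, -0.0, 1.924]
force: [1.2, -0.3, -0.8]
grip_width: 0.0555
[0.49015481 0.23833863 0.26626784] [ 3.14066832e+00 -1.32958038e-04  1.92384789e+00] [-0.00271202 -0.00933604 -0.00353453 -0.00640109 -0.00033557 -0.00336462
 -0.00180067]
```

View pics/d.png

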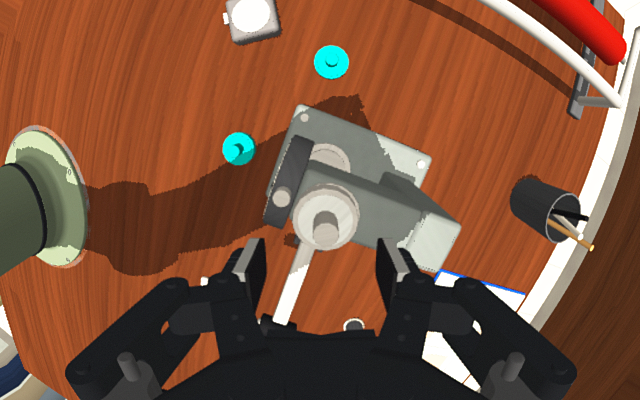

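```bash
python3 - <<'E'
from h import *; import pickle
s,f=pickle.load(open("d.pkl","rb"))
a=f["pixels"]
cv2.imwrite("pics/d_c.png",cv2.resize(a[170:300,260:400],None,fx=5,fy=4.6,interpolation=0)[:600])
print("tcp",proj(f,[s["position"]],s))
for c in [(.494,.239),(.492,.238)]: print(proj(f,[[*c,.243],[*c,.219]],s))
E
```

```text
tcp [[319.75717577 252.00312173]]
[[326.41137846 235.3632483 ]
 [325.73447138 220.87622102]]
[[322.59511238 235.75637368]
 [322.3419455  221.23115686]]
```

View pics/d_c.png

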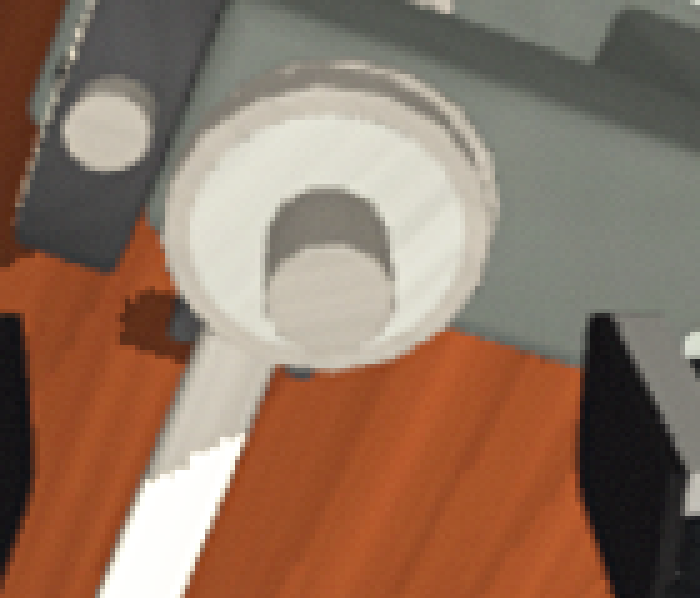

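```bash
python3 -m creep '[{"rx":0,"ry":0,"rz":0,"tx":-1,"ty":4,"tz":15,"hand":-0.3},{"rx":0,"ry":0,"rz":0,"tx":-1,"ty":4,"tz":30,"hand":-0.3},{"rx":0,"ry":0,"rz":0,"tx":-1,"ty":4,"tz":40,"hand":-0.3},{"rx":0,"ry":0,"rz":0,"tx":-1,"ty":4,"tz":42,"hand":-0.3},{"rx":0,"ry":0,"rz":0,"tx":-1,"ty":4,"tz":42,"hand":-0.3},{"rx":0,"ry":0,"rz":0,"tx":-1,"ty":4,"tz":42,"hand":0.1}]' 30
python3 - <<'E'
from h import *; from workcell import bot,viewer
s=bot.observe(); f=viewer.grab_frame("wrist"); cv2.imwrite("pics/e.png",cv2.resize(f["pixels"][150:350,200:440],None,fx=3,fy=3))
print(s["position"],s["tool_rot"],s["force"])
E
```

```text
clock: 4.5
position: [0.4941, 0.239, 0.2239]
tool_rot: [3.141, -0.0, 1.924]
force: [0.4, 0.3, -0.3]
grip_width: 0.0424
[0.49406055 0.2390219  0.22386014] [ 3.14078479e+00 -1.26286678e-04  1.92433981e+00] [ 0.36245513  0.25751891 -0.28784037]
```

View pics/e.png

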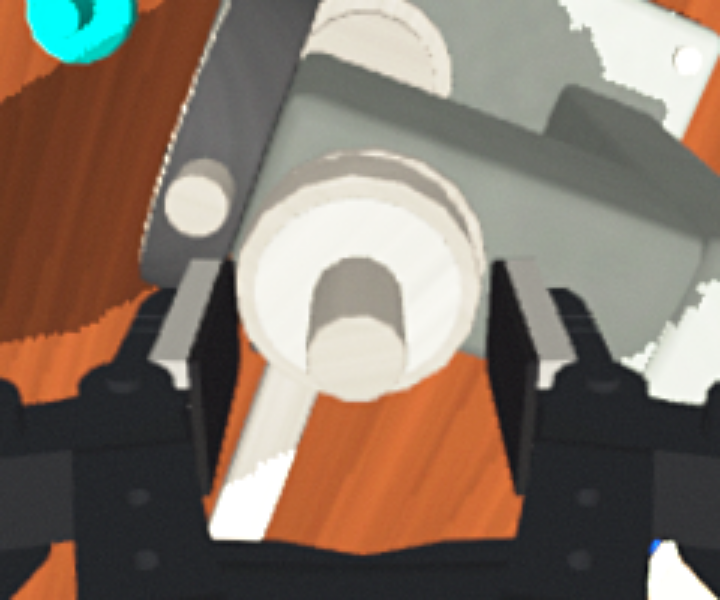

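```bash
python3 -m creep '[{"rx":0,"ry":0,"rz":0,"tx":0,"ty":0,"tz":0,"hand":0.4},{"rx":0,"ry":0,"rz":0,"tx":0,"ty":0,"tz":0,"hand":0.6},{"rx":0,"ry":0,"rz":0,"tx":0,"ty":0,"tz":0,"hand":0.8},{"rx":0,"ry":0,"rz":0,"tx":0,"ty":0,"tz":0,"hand":1},{"rx":0,"ry":0,"rz":0,"tx":0,"ty":0,"tz":0,"hand":1},{"rx":0,"ry":0,"rz":0,"tx":0,"ty":0,"tz":0,"hand":1}]' 40
python3 -m creep '[{"rx":0,"ry":0,"rz":0,"tx":0,"ty":0,"tz":-3,"hand":1},{"rx":0,"ry":0,"rz":0,"tx":0,"ty":0,"tz":-8,"hand":1},{"rx":0,"ry":0,"rz":0,"tx":0,"ty":0,"tz":-20,"hand":1},{"rx":0,"ry":0,"rz":0,"tx":0,"ty":0,"tz":-20,"hand":1},{"rx":0,"ry":0,"rz":0,"tx":0,"ty":0,"tz":-20,"hand":1}]'
python3 - <<'E'
from h import *; from workcell import bot,viewer
s=bot.observe(); f=viewer.grab_frame("wrist"); cv2.imwrite("pics/g.png",cv2.resize(f["pixels"][150:350,200:440],None,fx=3,fy=3))
import pickle; pickle.dump((s,f),open("g.pkl","wb"))
print(s["position"],s["tool_rot"],s["force"])
f=viewer.grab_frame("side"); cv2.imwrite("pics/g2.png",cv2.resize(f["pixels"][190:290,240:360],None,fx=5,fy=5))
E
```

```text
clock: 5.15
position: [0.4939, 0.2388, 0.2237]
tool_rot: [3.141, 0.0, 1.924]
force: [-1.1, -2.6, 6.1]
grip_width: 0.0144
clock: 5.65
position: [0.494, 0.2388, 0.2437]
tool_rot: [3.141, 0.0, 1.924]
force: [-0.4, -0.6, -2.5]
grip_width: 0.014
[0.49397009 0.23882931 0.24372879] [3.14078194e+00 1.23673150e-05 1.92416296e+00] [-0.42315203 -0.6301425  -2.50075552]
```

View pics/g.png

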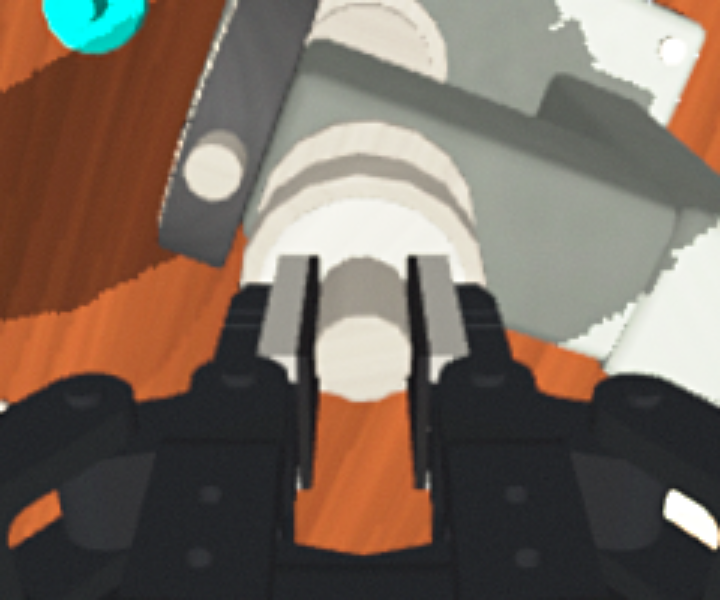

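View pics/g2.png

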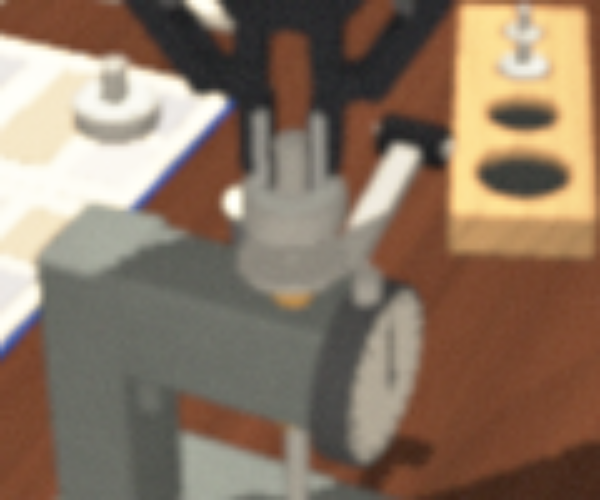

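```bash
python3 - <<'E'
from h import *; import pickle
s,f=pickle.load(open("g.pkl","rb"))
z=s["position"][2]
p=onz(f,(200+364/3,150+358/3),z+.0193,s); print((p-s["position"])*1000)
T=toolT(s); print(T[:3,:3].T@(p-s["position"])*1000)
a=f["pixels"].copy()
for dx in [0]:
  for zz,r in [(.0193,.008),(-.0047,.022),(-.0187,.022)]:
    t=np.linspace(0,2*np.pi,240)
    P=np.c_[p[0]+r*np.cos(t),p[1]+r*np.sin(t),0*t+z+zz]
    for q in proj(f,P,s): cv2.circle(a,tuple(np.round(q).astype(int)),0,(0,0,255),-1)
cv2.imwrite("pics/g_ov.png",cv2.resize(a[170:290,260:380],None,fx=5,fy=5,interpolation=0))
print(goal(s,[.494,.239,.32],1.926),goal(s,[.533,-.172,.20],1.924))
E
```

```text
[ 0.45789175  0.92690817 19.3       ]
[  0.71094131   0.76601086 -19.29939412]
('t mm', [0.1, 0.1, -76.3], 'r deg', [0.05, 0.0, -0.11]) ('t mm', [-399.0, -105.6, 43.6], 'r deg', [0.05, 0.0, 0.01])
```

View pics/g_ov.png

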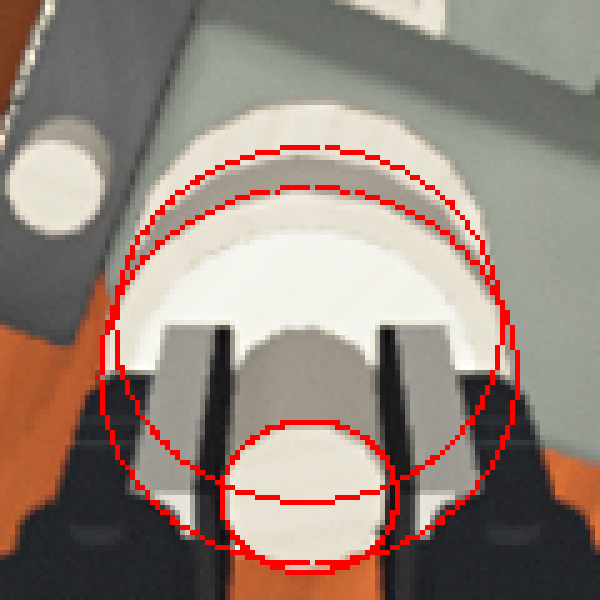

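```bash
python3 -m creep '[{"rx":0,"ry":0,"rz":0,"tx":-15,"ty":-4,"tz":-8,"hand":1},{"rx":0,"ry":0,"rz":0,"tx":-45,"ty":-11,"tz":-15,"hand":1},{"rx":0,"ry":0,"rz":0,"tx":-85,"ty":-21,"tz":-15,"hand":1},{"rx":0,"ry":0,"rz":0,"tx":-130,"ty":-31,"tz":-15,"hand":1},{"rx":0,"ry":0,"rz":0,"tx":-175,"ty":-42,"tz":-15,"hand":1},{"rx":0,"ry":0,"rz":0,"tx":-220,"ty":-52,"tz":-15,"hand":1},{"rx":0,"ry":0,"rz":0,"tx":-265,"ty":-63,"tz":-15,"hand":1},{"rx":0,"ry":0,"rz":0,"tx":-310,"ty":-74,"tz":-5,"hand":1}]'
python3 - <<'E'
from h import *; from workcell import bot
s=bot.observe(); x=np.array([-.346,.938,0])
print(goal(s,np.array([.533,-.172,.12])-.055*x,1.924))
E
```

```text
clock: 6.55
position: [0.5321, -0.0796, 0.2489]
tool_rot: [3.14, 0.001, 1.924]
force: [1.3, 0.4, -3.0]
grip_width: 0.0145
('t mm', [-141.9, -31.3, 129.0], 'r deg', [0.08, 0.05, 0.01])
```

```bash
python3 -m creep '[{"rx":0,"ry":0,"rz":0,"tx":-35,"ty":-8,"tz":15,"hand":1},{"rx":0,"ry":0,"rz":0,"tx":-70,"ty":-15,"tz":40,"hand":1},{"rx":0,"ry":0,"rz":0,"tx":-105,"ty":-23,"tz":70,"hand":1},{"rx":0,"ry":0,"rz":0,"tx":-130,"ty":-29,"tz":100,"hand":1},{"rx":0,"ry":0,"rz":0,"tx":-142,"ty":-31,"tz":120,"hand":1},{"rx":0,"ry":0,"rz":0,"tx":-142,"ty":-31,"tz":129,"hand":1},{"rx":0,"ry":0,"rz":0,"tx":-142,"ty":-31,"tz":129,"hand":1},{"rx":0,"ry":0,"rz":0,"tx":-142,"ty":-31,"tz":129,"hand":1}]'
cat > m.py <<'E'
from wells import *; from workcell import bot,viewer
def shot(n):
    s=bot.observe(); f=viewer.grab_frame("wrist"); pickle.dump((s,f),open(n+".pkl","wb")); return s,f
E
python3 - <<'E'
from m import *
s,f=shot("i"); print(s["position"],s["tool_rot"],s["grip_width"])
cv2.imwrite("pics/i.png",f["pixels"])
w=wells(f,s,[((.5122,-.1088),.0295),((.5348,-.172),.0235)])
for a in w: print(a)
d=w[0][0]-w[1][0]; print(np.linalg.norm(d),np.arctan2(-d[0],d[1]))
E
```

```text
clock: 7.35
position: [0.5523, -0.2205, 0.1201]
tool_rot: [3.141, 0.0, 1.926]
force: [-0.0, 0.3, -1.3]
grip_width: 0.0143
[ 0.55226146 -0.22050506  0.12008693] [3.14077565e+00 8.71258915e-06 1.92557627e+00] 0.014289661615098254
(array([ 0.51244109, -0.10961343]), np.float64(0.02910000000000721), 72, np.float64(0.0003244350045110938))
(array([ 0.53511874, -0.17166458]), np.float64(0.022367010023172776), 72, np.float64(0.0005778983001281132))
0.06606528646884399 0.3503869210211596
```

View pics/i.png

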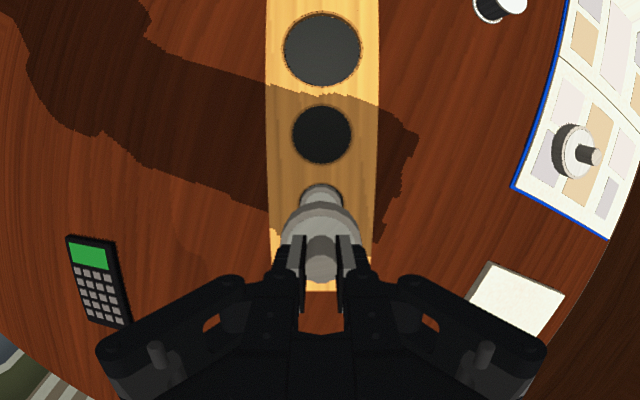

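```bash
python3 - <<'E'
from wells import *
s,f=pickle.load(open("i.pkl","rb")); T=toolT(s)
a=cv2.resize(f["pixels"],None,fx=5,fy=5,interpolation=0)
t=np.linspace(0,2*np.pi,400)
def circ(c,r,z,col):
    for q in proj(f,np.c_[c[0]+r*np.cos(t),c[1]+r*np.sin(t),0*t+z],s): cv2.circle(a,tuple(np.round(q*5+2).astype(int)),0,col,-1)
circ((.5352,-.1716),.0235,.028,(0,0,255)); circ((.5124,-.1096),.0295,.028,(0,0,255))
wc=(T@np.array([.0007,.0007,0,1]))[:3]
for zz,r in [(.0193,.008),(-.0047,.022),(-.0187,.022)]: circ(wc,r,s["position"][2]+zz,(0,255,0))
cv2.imwrite("pics/i1.png",a[40*5:160*5,260*5:400*5]); cv2.imwrite("pics/i2.png",a[175*5:290*5,260*5:400*5])
E
```

```text
(no output)
```

View pics/i1.png

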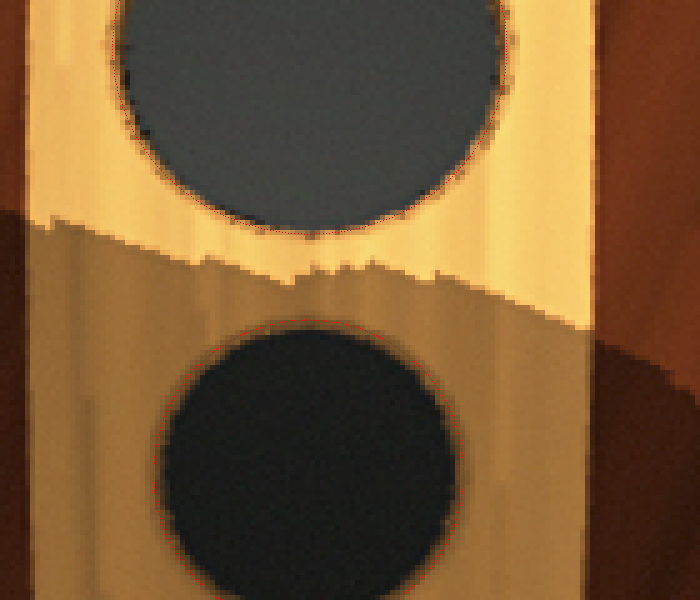

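View pics/i2.png

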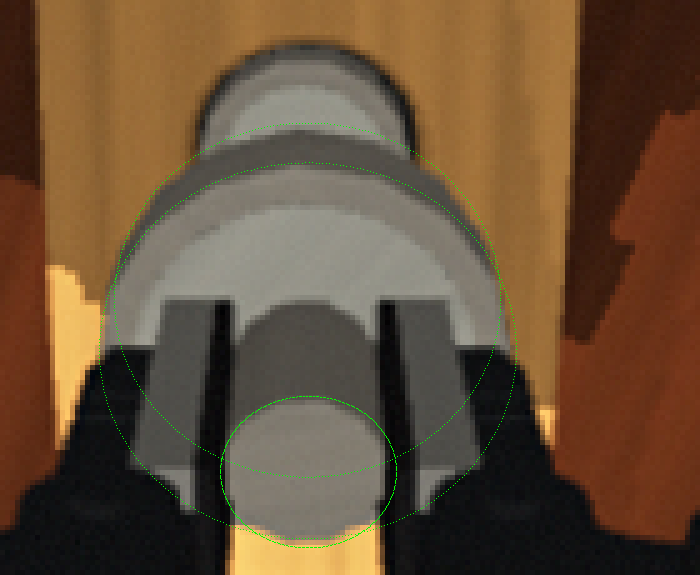

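```bash
python3 - <<'E'
from wells import *
s,f=pickle.load(open("i.pkl","rb")); T=toolT(s)
L=f["pixels"][:,:,2]; 
for (u,v),th in [((321,134),60),((321,50),115)]:
    m=(L[0:175]<th).astype(np.uint8); n,lab,st,ce=cv2.connectedComponentsWithStats(m); k=lab[v,u]
    print(st[k],ce[k])
    cs,_=cv2.findContours((lab==k).astype(np.uint8),0,1); c=cs[0][:,0,:]
    P=np.array([onz(f,q,.028,s)[:2] for q in c]); (x,y),r=cv2.minEnclosingCircle(P.astype(np.float32)); 
    A=np.c_[2*P,np.ones(len(P))]; X=np.linalg.lstsq(A,(P**2).sum(1),rcond=None)[0]
    print(X[:2],np.sqrt(X[2]+X[:2]@X[:2]))
    print("tool", (T[:3,:3].T@(np.r_[X[:2],.028]-T[:3,3])*1000))
E
```

```text
[ 292  106   59   58 2643] [321.24290579 134.26636398]
[ 0.53521409 -0.17163141] 0.021747054703749706
tool [51.75272896  0.91698183 92.08725429]
[ 283   13   78   74 4407] [321.55048786  49.23553438]
[ 0.51252944 -0.10970207] 0.028486182787167722
tool [117.70557736   1.15832889  92.08687685]
```

```bash
python3 -m creep '[{"rx":0,"ry":0,"rz":0,"tx":25,"ty":0,"tz":0,"hand":1},{"rx":0,"ry":0,"rz":0,"tx":51,"ty":0,"tz":15,"hand":1},{"rx":0,"ry":0,"rz":0,"tx":51,"ty":0,"tz":35,"hand":1},{"rx":0,"ry":0,"rz":0,"tx":51,"ty":0,"tz":55,"hand":1},{"rx":0,"ry":0,"rz":0,"tx":51,"ty":0,"tz":66,"hand":1},{"rx":0,"ry":0,"rz":0,"tx":51,"ty":0,"tz":68,"hand":1},{"rx":0,"ry":0,"rz":0,"tx":51,"ty":0,"tz":68,"hand":1}]'
python3 - <<'E'
from m import *
s,f=shot("j"); print(s["position"],s["tool_rot"],s["grip_width"],s["force"])
T=toolT(s)
a=cv2.resize(f["pixels"],None,fx=5,fy=5,interpolation=0)
t=np.linspace(0,2*np.pi,400)
def circ(c,r,z,col):
    for q in proj(f,np.c_[c[0]+r*np.cos(t),c[1]+r*np.sin(t),0*t+z],s): cv2.circle(a,tuple(np.round(q*5+2).astype(int)),0,col,-1)
circ((.5352,-.1716),.0235,.028,(0,0,255)); circ((.5124,-.1096),.0295,.028,(0,0,255))
wc=(T@np.array([.0007,.0007,0,1]))[:3]
for zz,r in [(-.0047,.022),(-.0187,.022)]: circ(wc,r,s["position"][2]+zz,(0,255,0))
cv2.imwrite("pics/j.png",a[130*5:250*5,250*5:390*5])
E
```

```text
clock: 8.1
position: [0.5345, -0.1737, 0.0519]
tool_rot: [3.141, 0.0, 1.924]
force: [-0.1, -1.2, -3.0]
grip_width: 0.0142
[ 0.53451255 -0.17366709  0.0519324 ] [3.14106434e+00 3.29524834e-04 1.92444212e+00] 0.014235655315746176 [-0.08137167 -1.17996331 -2.99804521]
```

View pics/j.png

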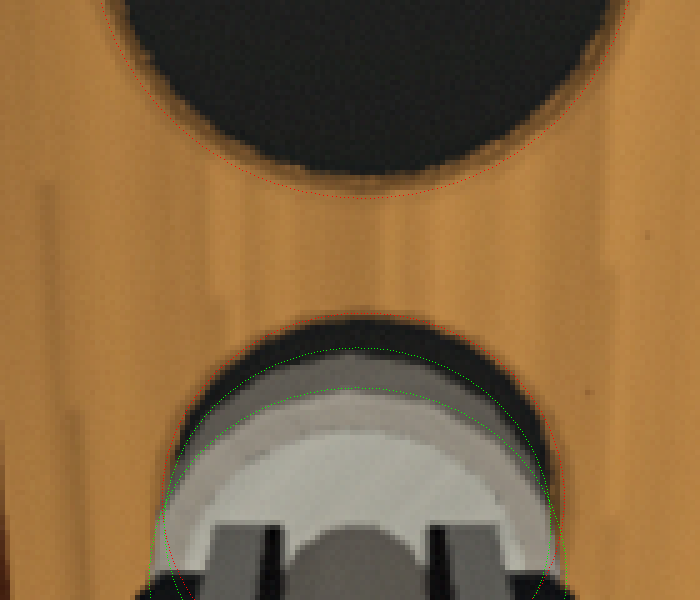

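```bash
python3 -m creep '[{"rx":0,"ry":0,"rz":0,"tx":0.5,"ty":0.5,"tz":0,"hand":1},{"rx":0,"ry":0,"rz":0,"tx":0.5,"ty":0.5,"tz":2,"hand":1},{"rx":0,"ry":0,"rz":0,"tx":0.5,"ty":0.5,"tz":2,"hand":1},{"rx":0,"ry":0,"rz":0,"tx":0.5,"ty":0.5,"tz":2,"hand":1}]'
python3 - <<'E'
from m import *
s,f=shot("k"); print(s["position"],s["tool_rot"],s["grip_width"],s["force"])
T=toolT(s)
a=cv2.resize(f["pixels"],None,fx=6,fy=6,interpolation=2)
t=np.linspace(0,2*np.pi,400)
def circ(c,r,z,col):
    for q in proj(f,np.c_[c[0]+r*np.cos(t),c[1]+r*np.sin(t),0*t+z],s): cv2.circle(a,tuple(np.round(q*6+2).astype(int)),0,col,-1)
circ((.5352,-.1716),.0235,.028,(0,0,255)); circ((.5352,-.1716),.0228,.028,(0,255,255))
wc=(T@np.array([.0007,.0007,0,1]))[:3]
for zz,r in [(-.0047,.022),(-.0187,.022)]: circ(wc,r,s["position"][2]+zz,(0,255,0))
cv2.imwrite("pics/k.png",a[180*6:255*6,265*6:375*6])
print("weight est",wc, "need tool", T[:3,:3].T@(np.array([.5352,-.1716,0])-wc)*1000)
E
```

```text
clock: 8.55
position: [0.5344, -0.1732, 0.0494]
tool_rot: [3.142, 0.0, 1.924]
force: [0.5, -0.6, -2.3]
grip_width: 0.014
[ 0.53441257 -0.17318709  0.04938384] [3.14157849e+00 2.79569655e-05 1.92419712e+00] 0.01395807536169925 [ 0.48141656 -0.59061135 -2.32904176]
weight est [ 0.53482705 -0.17228808  0.04938383] need tool [ 0.51786644  0.5873445  49.38382173]
```

View pics/k.png

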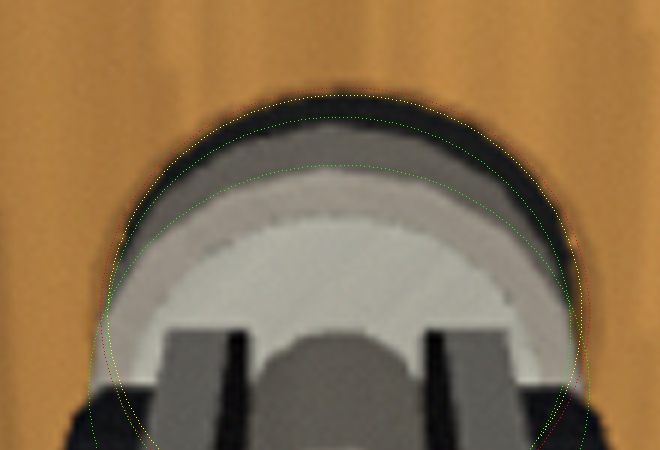

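```bash
python3 -m creep '[{"rx":0,"ry":0,"rz":0,"tx":0.6,"ty":0.7,"tz":0,"hand":1},{"rx":0,"ry":0,"rz":0,"tx":0.6,"ty":0.7,"tz":2,"hand":1},{"rx":0,"ry":0,"rz":0,"tx":0.6,"ty":0.7,"tz":4,"hand":1},{"rx":0,"ry":0,"rz":0,"tx":0.6,"ty":0.7,"tz":6,"hand":1},{"rx":0,"ry":0,"rz":0,"tx":0.6,"ty":0.7,"tz":6,"hand":1}]'
python3 - <<'E'
from m import *
s,f=shot("l"); print(s["position"],s["tool_rot"],s["grip_width"],s["force"],s["moment"])
cv2.imwrite("pics/l.png",cv2.resize(f["pixels"],None,fx=6,fy=6,interpolation=2)[180*6:265*6,265*6:375*6])
E
```

```text
clock: 9.1
position: [0.5347, -0.1722, 0.0429]
tool_rot: [-3.141, -0.0, 1.924]
force: [-0.0, 0.6, -2.4]
grip_width: 0.0143
[ 0.53467195 -0.17221854  0.04292175] [-3.14118680e+00 -3.91141809e-04  1.92439768e+00] 0.014312668729677989 [-0.04390601  0.63292081 -2.40362589] [ 0.00368296 -0.00913004  0.00377743]
```

View pics/l.png

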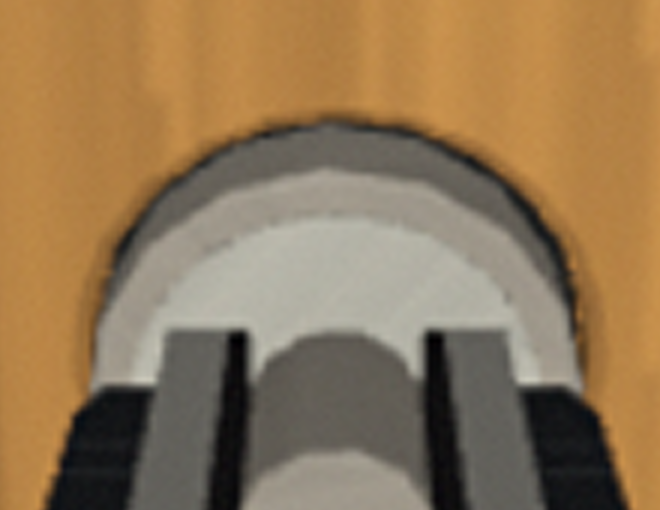

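```bash
python3 -m creep '[{"rx":0,"ry":0,"rz":0,"tx":0,"ty":0.2,"tz":2,"hand":1},{"rx":0,"ry":0,"rz":0,"tx":0,"ty":0.2,"tz":4,"hand":1},{"rx":0,"ry":0,"rz":0,"tx":0,"ty":0.2,"tz":5.5,"hand":1},{"rx":0,"ry":0,"rz":0,"tx":0,"ty":0.2,"tz":5.5,"hand":1}]'
python3 -m creep '[{"rx":0,"ry":0,"rz":0,"tx":0,"ty":0,"tz":0.5,"hand":1},{"rx":0,"ry":0,"rz":0,"tx":0,"ty":0,"tz":0.5,"hand":1},{"rx":0,"ry":0,"rz":0,"tx":0,"ty":0,"tz":0.5,"hand":1}]'
```

```text
clock: 9.55
position: [0.5349, -0.1722, 0.0376]
tool_rot: [-3.141, -0.0, 1.924]
force: [-0.5, -0.2, -2.5]
grip_width: 0.0145
clock: 9.85
position: [0.5351, -0.1723, 0.0373]
tool_rot: [3.142, 0.0, 1.924]
force: [0.1, 0.2, -2.4]
grip_width: 0.0144
```

```bash
python3 -m creep '[{"rx":0,"ry":0,"rz":0,"tx":0,"ty":0,"tz":0.6,"hand":1},{"rx":0,"ry":0,"rz":0,"tx":0,"ty":0,"tz":0.6,"hand":1},{"rx":0,"ry":0,"rz":0,"tx":0,"ty":0,"tz":0.6,"hand":1}]'
python3 -m creep '[{"rx":0,"ry":0,"rz":0,"tx":0,"ty":0,"tz":0.6,"hand":1},{"rx":0,"ry":0,"rz":0,"tx":0,"ty":0,"tz":0.6,"hand":1},{"rx":0,"ry":0,"rz":0,"tx":0,"ty":0,"tz":0.6,"hand":1}]'
```

```text
clock: 10.15
position: [0.5351, -0.1723, 0.0368]
tool_rot: [3.141, 0.0, 1.924]
force: [-0.5, -1.1, 0.8]
grip_width: 0.0142
clock: 10.45
position: [0.5351, -0.1723, 0.0367]
tool_rot: [3.141, 0.0, 1.924]
force: [-4.0, 1.1, 12.2]
grip_width: 0.0143
```

```bash
python3 -m creep '[{"rx":0,"ry":0,"rz":0,"tx":0,"ty":0,"tz":-0.5,"hand":1},{"rx":0,"ry":0,"rz":0,"tx":0,"ty":0,"tz":-0.5,"hand":0.6},{"rx":0,"ry":0,"rz":0,"tx":0,"ty":0,"tz":-0.5,"hand":0.4},{"rx":0,"ry":0,"rz":0,"tx":0,"ty":0,"tz":-0.5,"hand":0.2},{"rx":0,"ry":0,"rz":0,"tx":0,"ty":0,"tz":-0.5,"hand":0.2}]'
python3 - <<'E'
from m import *
s,f=shot("n"); print(s["position"],s["tool_rot"],s["grip_width"],s["force"],s["moment"])
cv2.imwrite("pics/n.png",cv2.resize(f["pixels"],None,fx=4,fy=4,interpolation=2)[150*4:300*4,230*4:410*4])
E
```

```text
clock: 10.95
position: [0.5351, -0.1722, 0.0366]
tool_rot: [3.142, -0.0, 1.924]
force: [-1.0, 0.2, -0.8]
grip_width: 0.0337
[ 0.53509564 -0.17223837  0.0365575 ] [ 3.14153495e+00 -4.52907901e-05  1.92429202e+00] 0.03369063949460174 [-0.97264659  0.1565084  -0.78879035] [ 0.05830266  0.02962544 -0.0306031 ]
```

View pics/n.png

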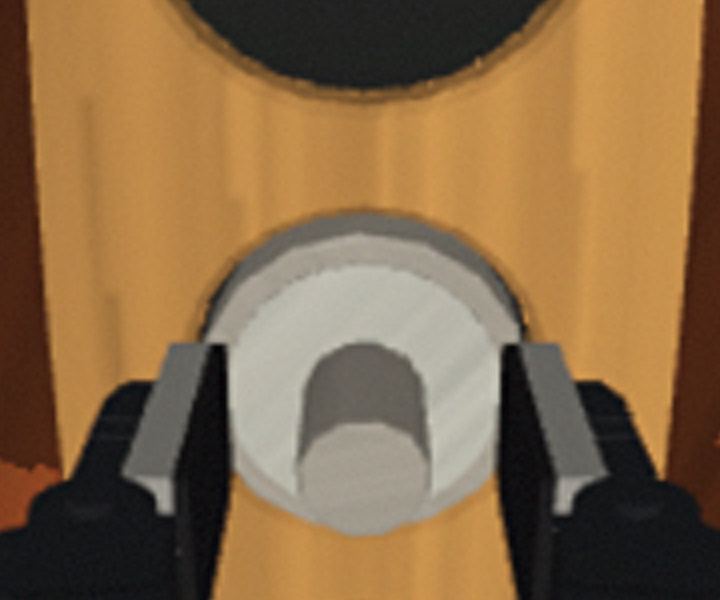

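```bash
python3 -m creep '[{"rx":0,"ry":0,"rz":0,"tx":0,"ty":0,"tz":-8,"hand":0.2},{"rx":0,"ry":0,"rz":0,"tx":0,"ty":0,"tz":-25,"hand":0.2},{"rx":0,"ry":0,"rz":0,"tx":0,"ty":0,"tz":-60,"hand":0.2},{"rx":0,"ry":0,"rz":0,"tx":0,"ty":0,"tz":-105,"hand":0.2},{"rx":0,"ry":0,"rz":0,"tx":0,"ty":0,"tz":-150,"hand":0.4},{"rx":0,"ry":0,"rz":0,"tx":0,"ty":0,"tz":-195,"hand":0.8},{"rx":0,"ry":0,"rz":0,"tx":0,"ty":0,"tz":-220,"hand":1},{"rx":0,"ry":0,"rz":0,"tx":0,"ty":0,"tz":-220,"hand":1}]'
python3 - <<'E'
from m import *
s,f=shot("o"); print(s["position"],s["tool_rot"],s["grip_width"],s["force"],s["moment"])
cv2.imwrite("pics/o.png",f["pixels"])
T=toolT(s)
w=wells(f,s,[((.5122,-.1088),.0295)]); print(w)
print(goal(s,[.494,.09,.27],np.pi/2))
E
```

```text
clock: 11.8
position: [0.5364, -0.1724, 0.2608]
tool_rot: [3.137, 0.004, 1.924]
force: [0.4, -0.2, -0.4]
grip_width: 0.0002
[ 0.53637132 -0.17240786  0.26076937] [3.13707676 0.00374295 1.92416643] 0.00023039333646179133 [ 0.37534534 -0.19502687 -0.37539588] [ 0.0438512  -0.01638565  0.0494092 ]
[(array([ 0.51246069, -0.10882369]), np.float64(0.02879601010182337), 72, np.float64(0.0007038568043593995))]
('t mm', [260.8, 51.1, -10.0], 'r deg', [0.29, 0.17, 20.25])
```

View pics/o.png

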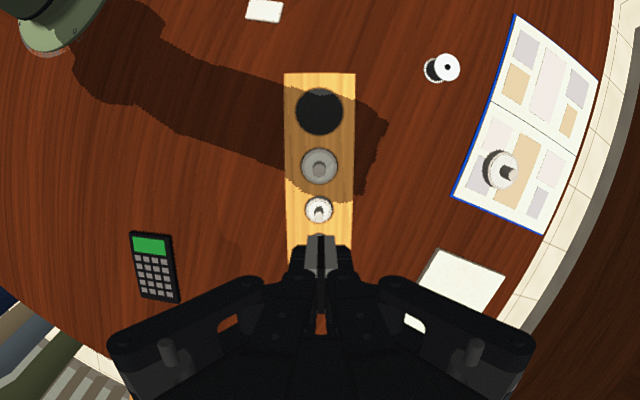

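```bash
python3 -m creep '[{"rx":0,"ry":0,"rz":5,"tx":35,"ty":7,"tz":-6,"hand":1},{"rx":0,"ry":0,"rz":10,"tx":78,"ty":16,"tz":-12,"hand":1},{"rx":0,"ry":0,"rz":15,"tx":122,"ty":25,"tz":-18,"hand":1},{"rx":0,"ry":0,"rz":20,"tx":165,"ty":33,"tz":-20,"hand":1},{"rx":0,"ry":0,"rz":20,"tx":205,"ty":41,"tz":-20,"hand":1},{"rx":0,"ry":0,"rz":20,"tx":230,"ty":43,"tz":-20,"hand":1},{"rx":0,"ry":0,"rz":20,"tx":230,"ty":43,"tz":-20,"hand":1},{"rx":0,"ry":0,"rz":20,"tx":230,"ty":43,"tz":-20,"hand":1}]'
python3 - <<'E'
from m import *
s,f=shot("q"); print(s["position"],s["tool_rot"],s["qpos"])
cv2.imwrite("pics/q.png",f["pixels"])
E
```

```text
clock: 12.65
position: [0.4954, 0.0583, 0.2759]
tool_rot: [-3.14, 0.0, 1.576]
force: [0.9, -0.3, -0.0]
grip_width: -0.0001
[0.49538728 0.05826482 0.275919  ] [-3.14034182e+00  3.37873052e-04  1.57610663e+00] [ 0.23586621  0.31567745 -0.59052825  1.84739017  0.20176581  1.03959858
 -0.42962263]
```

View pics/q.png

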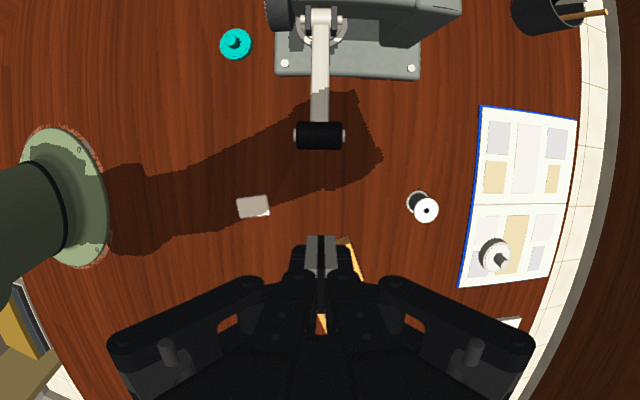

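```bash
python3 - <<'E'
from m import *
s,f=pickle.load(open("q.pkl","rb"))
p=onz(f,(319.7,135.5),.187,s); print(p, onz(f,(319.7,122),.187,s),onz(f,(319.7,149),.187,s),onz(f,(295,135),.187,s),onz(f,(344,135),.187,s))
print(goal(s,[p[0],p[1],.205],np.pi/2))
E
```

```text
[0.49461389 0.10958883 0.187     ] [0.49456382 0.11973017 0.187     ] [0.4946635  0.09937192 0.187     ] [0.47614766 0.10997063 0.187     ] [0.51276468 0.11015127 0.187     ]
('t mm', [51.4, -0.4, 70.9], 'r deg', [-0.07, 0.02, 0.3])
```

```bash
python3 -m creep '[{"rx":0,"ry":0,"rz":0,"tx":20,"ty":-0.5,"tz":0,"hand":1},{"rx":0,"ry":0,"rz":0,"tx":42,"ty":-0.5,"tz":15,"hand":1},{"rx":0,"ry":0,"rz":0,"tx":50,"ty":-0.5,"tz":40,"hand":1},{"rx":0,"ry":0,"rz":0,"tx":50,"ty":-0.5,"tz":60,"hand":1},{"rx":0,"ry":0,"rz":0,"tx":50,"ty":-0.5,"tz":72,"hand":1},{"rx":0,"ry":0,"rz":0,"tx":50,"ty":-0.5,"tz":72,"hand":1},{"rx":0,"ry":0,"rz":0,"tx":50,"ty":-0.5,"tz":72,"hand":1}]'
python3 - <<'E'
from m import *
s,f=shot("r"); print(s["position"],s["tool_rot"],s["force"])
cv2.imwrite("pics/r.png",cv2.resize(f["pixels"],None,fx=3,fy=3)[130*3:320*3,200*3:440*3])
E
```

```text
clock: 13.4
position: [0.4954, 0.1079, 0.205]
tool_rot: [3.141, -0.0, 1.574]
force: [0.7, -0.3, 1.0]
grip_width: 0.0001
[0.49543761 0.10786385 0.20503577] [ 3.14142385e+00 -6.50662086e-05  1.57415337e+00] [ 0.66529813 -0.26314991  1.0077291 ]
```

View pics/r.png

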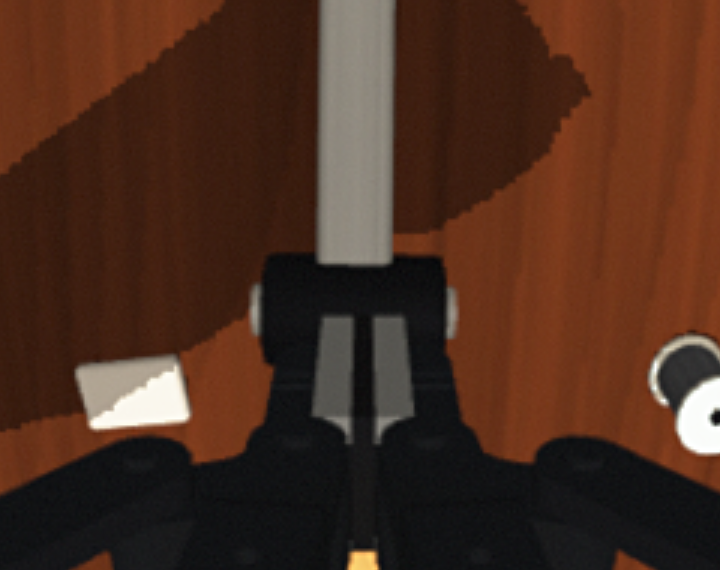

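```bash
python3 -m creep '[{"rx":0,"ry":0,"rz":0,"tx":1,"ty":-0.5,"tz":5,"hand":1},{"rx":0,"ry":0,"rz":0,"tx":1,"ty":-0.5,"tz":10,"hand":1},{"rx":0,"ry":0,"rz":0,"tx":1,"ty":-0.5,"tz":15,"hand":1},{"rx":0,"ry":0,"rz":0,"tx":1,"ty":-0.5,"tz":20,"hand":1},{"rx":0,"ry":0,"rz":0,"tx":1,"ty":-0.5,"tz":25,"hand":1},{"rx":0,"ry":0,"rz":0,"tx":1,"ty":-0.5,"tz":30,"hand":1}]'
python3 -m creep '[{"rx":0,"ry":0,"rz":0,"tx":0,"ty":0,"tz":5,"hand":1},{"rx":0,"ry":0,"rz":0,"tx":0,"ty":0,"tz":10,"hand":1},{"rx":0,"ry":0,"rz":0,"tx":0,"ty":0,"tz":15,"hand":1},{"rx":0,"ry":0,"rz":0,"tx":0,"ty":0,"tz":20,"hand":1},{"rx":0,"ry":0,"rz":0,"tx":0,"ty":0,"tz":24,"hand":1},{"rx":0,"ry":0,"rz":0,"tx":0,"ty":0,"tz":24,"hand":1}]'
```

```text
clock: 14.05
position: [0.4946, 0.1094, 0.1742]
tool_rot: [3.142, -0.0, 1.575]
force: [0.2, -0.7, 2.3]
grip_width: 0.0002
clock: 14.65
position: [0.4945, 0.1099, 0.1503]
tool_rot: [-3.142, -0.001, 1.576]
force: [-2.0, 1.6, 8.1]
grip_width: 0.0003
```

Pressing works; on to the stop, in small steps.

```bash
python3 -m creep '[{"rx":0,"ry":0,"rz":0,"tx":0,"ty":0,"tz":2,"hand":1},{"rx":0,"ry":0,"rz":0,"tx":0,"ty":0,"tz":4,"hand":1},{"rx":0,"ry":0,"rz":0,"tx":0,"ty":0,"tz":4,"hand":1}]'
python3 -m creep '[{"rx":0,"ry":0,"rz":0,"tx":0,"ty":0,"tz":1,"hand":1},{"rx":0,"ry":0,"rz":0,"tx":0,"ty":0,"tz":1,"hand":1},{"rx":0,"ry":0,"rz":0,"tx":0,"ty":0,"tz":1,"hand":1}]'
```

```text
clock: 14.95
position: [0.4946, 0.11, 0.1465]
tool_rot: [3.141, -0.001, 1.576]
force: [-0.2, 3.0, 4.6]
grip_width: 0.0001
clock: 15.25
position: [0.4947, 0.11, 0.146]
tool_rot: [3.141, -0.001, 1.576]
force: [-2.9, 2.0, 12.7]
grip_width: -0.0001
```

```bash
python3 -m creep '[{"rx":0,"ry":0,"rz":0,"tx":0,"ty":0,"tz":0.7,"hand":1},{"rx":0,"ry":0,"rz":0,"tx":0,"ty":0,"tz":0.7,"hand":1},{"rx":0,"ry":0,"rz":0,"tx":0,"ty":0,"tz":0.7,"hand":1},{"rx":0,"ry":0,"rz":0,"tx":0,"ty":0,"tz":0.7,"hand":1},{"rx":0,"ry":0,"rz":0,"tx":0,"ty":0,"tz":0.7,"hand":1}]'
python3 - <<'E'
from m import *
s,f=shot("t"); print(s["position"],s["tool_rot"],s["force"])
cv2.imwrite("pics/t.png",cv2.resize(f["pixels"],None,fx=3,fy=3)[130*3:320*3,200*3:440*3])
g=viewer.grab_frame("side"); cv2.imwrite("pics/t2.png",cv2.resize(g["pixels"][180:340,230:390],None,fx=3.7,fy=3.7,interpolation=2))
g=viewer.grab_frame("top"); cv2.imwrite("pics/t3.png",cv2.resize(g["pixels"][100:320,180:480],None,fx=2.6,fy=2.6,interpolation=2))
print(bot.observe()["force"])
E
```

```text
clock: 15.75
position: [0.4948, 0.11, 0.1458]
tool_rot: [3.14, -0.0, 1.576]
force: [-6.2, 1.4, 23.0]
grip_width: 0.0001
[0.49481428 0.11003299 0.14580727] [ 3.14045072e+00 -4.69221018e-04  1.57554224e+00] [-6.16690469  1.41115944 23.01662285]
[-5.40178043  1.94462916 23.72888347]
```

View pics/t.png

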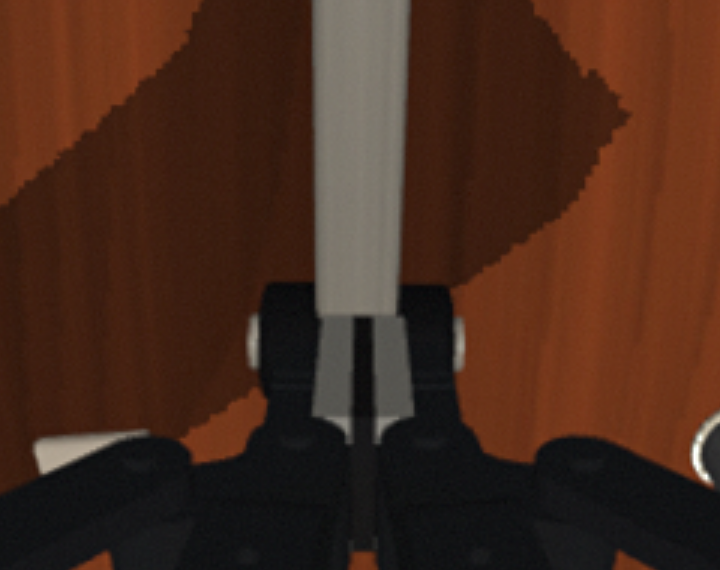

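View pics/t2.png

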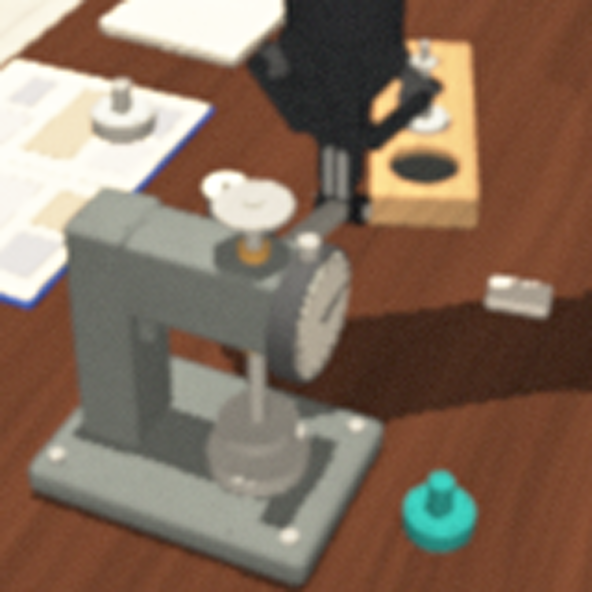

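View pics/t3.png

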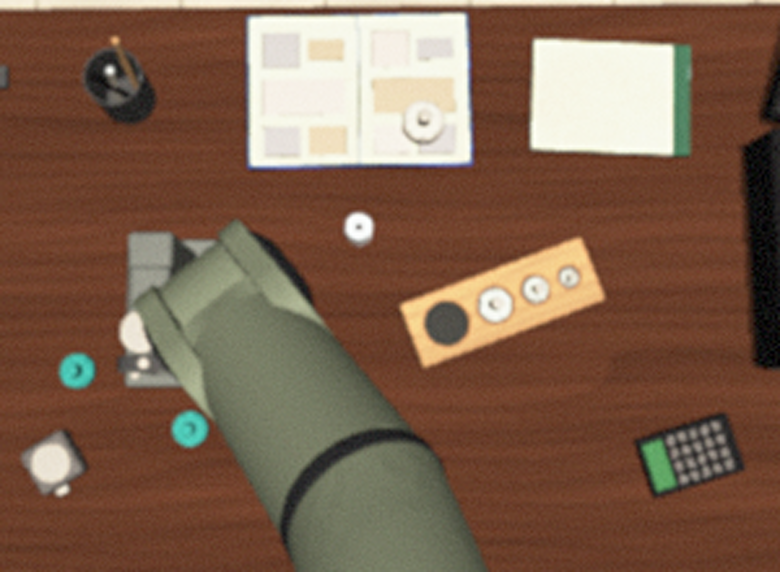

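```bash
python3 - <<'E'
from workcell import bot
print(bot.observe()["force"]); print(bot.job_done())
E
```

```text
[-5.40178043  1.94462916 23.72888347]
the job is handed in; nothing more can be done
None
```

The job is handed in: the load weight is in its own well, and the gripper was still holding the lift lever down at its third position.

**Weight:** I lifted the bare-steel weight off the pan by its knob and lowered it into the 47 mm well. It touched the floor at the height I expected, and I let go there. The wrist and top pictures afterwards show it standing upright in that well, with the 50 g and 100 g weights in place.

**Lever:** I pressed the thumb bar with closed fingertips past both clicks. It stopped with the bar's top at z = 0.146 m, the height expected for the stop, with about 23 N of push in the last reading. The side picture shows the foot and pan raised.

**Other things on the counter:** nothing looks moved in the last pictures.

**Checks that disagreed:** none failed. The wrist and top cameras differed by 3–5 mm on the positions of the weight and the well. I used the wrist camera's values and corrected them by close-up looks.

I could not read the lever angle directly; I judged it from the height, the force and the pictures. The clock stood at about 16 s of the 53 s allowed.

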